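# Mark two neighbouring edges of a deckle frame on a spring-bar jig

### The arm

A 6-joint arm with a two-finger parallel gripper is mounted at the origin on the work surface. World frame = base frame: x ahead of the robot, y to its left, z up, the work surface at z = 0. Lengths are in m, angles in rad, forces in N, time in s.
With the tool pointing down it reaches from about 0.325 to 0.9 m from the base axis. Payload 6.1 kg.
Tool frame: the origin (TCP) lies midway between the tips of the shut fingers; the grasp point (between the pads) lies 19 mm behind it (bot.hold_point_z is the distance from the TCP to the grasp point, in m); z points along the fingers, y is the line along which they close (so a half turn about z gives the same grasp; the last joint's range is limited). The gripper opens to 85 mm and grips with 20 to 120 N. Pads are 22 mm wide; open, the fingers measure 114 mm over their backs; the gripper's body (76 mm by 85 mm) begins 54 mm behind the grasp point. The pads swing forward as they close: fully open they stand 13 mm farther back than shut.
Start: joints at [-1.252, 0.22, 1.526, -0, 1.395, -0.126], TCP at [0.269, -0.564, 0.231] pointing down, gripper open.
Joint ranges: [-2.98, 2.98], [-0.91, 2.08], [0.09, 2.57], [-1.24, 4.39], [0.2, 2.65], [-2.68, 2.68]. Speed limits (rad/s): [2.57, 2.57, 3.01, 3.14, 3.14, 3.14].

### API

Orientations are given as a unit quaternion [w, x, y, z].
In Python, from plant import bot, eyes, masks_of gives the robot as it stands. The module is installed in compiled form; this text tells all that it offers. Calls block until the motion is done:
- bot.movep(position, orientation): joint-space move of the TCP to a pose.
- bot.servo_line(position, rate=0.15, ori=None, max_force=None): straight line of the TCP; ori=None keeps the orientation; rate is the mean speed in m/s. With max_force (N) it stops when the force on the tool has changed by that much, and returns True; else False.
- bot.set_joints(angles): joint-space move.
- bot.gripper_open() and bot.grasp(effort=None): open the fingers fully, or close them until they stop; effort is the grip in N (None keeps the last).
- bot.pause(seconds).
- bot.ik(position, orientation): joint angles nearest the present ones, or None.
- eyes.camera(name): name is "side" or "top" or "wrist"; returns (picture, depth): 420x560x3 uint8, red, green, blue; 420x560 float32, m along the optical axis (not along the pixel's ray), 0 where there is no reading.
- eyes.camera_params(name): a dict with "fx", "fy", "cx", "cy" (pixels), "k1" (the pictures are not rectified: a ray, as slopes to the right and down, at radius r is drawn at 1 + k1 r^2 times it, then the intrinsics apply), "T" (4x4, takes a point from camera to world coordinates). Camera axes: x right, y down, z forward; pixel columns grow to the right and rows downward; lengths in m; the calibration is good to about 2 mm. A picture is of the moment at which its call begins: read the wrist's pose just before it. camera_params takes no time and is no camera call; for the wrist camera it gives the pose at the moment of the call.
A pose or a line that the arm cannot do raises bot.IKError and nothing moves.
- bot.close_job(): hands the job in; it is judged then, once.
Trained networks look in the newest picture that a camera, given by its name, has taken for a name from the list of things; names that differ only in an ending like _2 or _b are one class to them, and where a whole thing is asked for, a point or a joint stands for the part that bears it (a point fixed in the world has none). Each returns a list of dicts, best first, with "confidence" (0 to 1); they miss things now and then, are a little off and sometimes report something else, mostly with a low value. They report only what shows in the picture. A call takes as long as a camera call. They do not tell look-alikes from the thing itself.
- masks_of(query, camera): "pixels" (420x560 bool, what is visible of it) and "box" ([left, top, right, bottom] in pixels, round what is visible of it).
Readings, each from a call of its own:
- bot.get_t(): time.
- bot.get_qpos(): joint angles.
- bot.get_joint_vel(): joint speeds.
- bot.get_joint_torque(): joint torques, N m.
- bot.get_ee_pos(): TCP position.
- bot.get_ee_rot(): TCP orientation.
- bot.get_force(): force on the tool from outside, world axes, zero at the start.
- bot.get_ft_torque(): the same for the moment, N m.
- bot.get_grip_width(): opening from 0.0 (shut) to 1.0 (fully open).
- bot.get_gripper_force(): force on a finger pad.
Only numpy, scipy, OpenCV 4.12 (cv2) and the standard library are available. Lean on these libraries where they do the work, as an engineer would, in place of code of your own. Each camera call takes 0.05 s, during which the arm holds its last target. There are 200 camera calls.

### The job

Lift the small wooden frame up and off the two pegs of the sloping rack and lay it flat on the table without dropping it. Keeping it flat and square to the marking jig, with the edge centred on the jig's steel bar, push one of its long edges against the bar until the bar is fully home; draw it back so the bar springs out, let go, then take it another way, turn it a quarter turn and push a short edge fully home in the same manner. Leave it let go, flat on the table just in front of the jig, the short edge still facing the sprung-out bar, and do not disturb the other things on the table.

Things in the scene. Friction and masses are not known exactly. Their poses are not given: they have to be found in the camera images.
- deckle: Plain light-wood frame, open in the middle: 140 mm along its x, 200 along y, 22 thick (z); all rails 20 mm wide, opening 100 x 160. 0.12 to 0.25 kg. Both faces alike. Origin at the centre of its underside. Long rails run along y, mid-rail at x = +-60 mm; short rails along x at y = +-90 mm. Starts hung on the rack, underside on the sloping board, the +x long rail uppermost.
- rack: Fixed dark-wood peg rack, 250 mm wide: a board 200 mm long, sloping up away from the robot at 0.70 rad (40 degrees) from level. Origin on the table, 85 mm below the middle of the board's upper face; x points level, towards the board's high side; y along its width, z up. Carries two pegs: see peg_mid.
- jig: Fixed marking jig: grey block (170 mm wide, 52 high) with a steel bar along its front, bare table before it. Origin on the table 60 mm in front of the resting bar's face, opposite the bar's middle; x points level into the jig (the direction to push), y along the bar, z up. The bar is 150 mm long, its face upright from 4 to 38 mm above the table. The jig ends at x = 150 mm.
- bar_face (a point): Point in the middle of the front face of the jig's bar, 11 mm above the table; it moves with the bar.
- bar (a joint): Travel of the jig's sprung bar in m: 0 at rest (sprung out), 0.012 fully home at its stop. The spring pushes back with about 2 N at 0, 6 N at 0.012, and returns the bar by itself.
- brush: Bystander: wooden brush 160 mm long, lying between the rack and the jig. Origin at the middle of its underside.
- jar: Bystander: jar with a steel lid, 64 mm across, 100 mm high, behind the gap between rack and jig. Origin at the centre of its underside.
- bottle: Bystander: bottle 60 mm across, 170 mm high, at the left of the table. Origin at the centre of its underside.
- cup: Bystander: white mug 80 mm across, 90 mm high, at the right. Origin at the centre of its underside.
- tin: Bystander: tin 90 mm across, 110 mm high, at the right. Origin at the centre of its underside.
- notebook: Bystander: brown notebook 210 x 150 x 22 mm lying at the left. Origin at the centre of its underside.
- peg_mid (a point): Point on the rack board's face midway between the two 10 mm steel pegs, which stand square to the board 65 mm either side of it (along the rack's y). The frame's upper long rail hangs on them by its inner side. Each stands 38 mm out; its end (31 to 38 mm out) rises 8 mm above the peg as a catch, so move the frame 8 mm or more (say 14) up the slope before drawing it off square to the board.
Mind the look-alikes: they are no part of the job. What is shaped like the deckle but black is not meant.

How it is judged:
By the outcome, as a careful person would: the job done as asked, in the order asked, and still so for the second after the job is handed in, with the robot touching nothing.
It also fails if it takes over 72 s, if anything falls off the work surface, if the arm or the gripper's body presses on something with over 40 N, if the wrist force passes 120 N, or if a joint passes its speed limit or range.

## Working session

There is one attempt and no reset: what is moved stays moved. The work goes in short steps, each a Python script; the robot and the scene stay as the last script left them, time stands still between calls to the robot, and variables do not carry over. Pictures are saved under pics/ and viewed, at most 10 in all, crops included, and the job is handed in when it is done.

```bash
ls; mkdir -p pics
cat > h.py <<'E'
import numpy as np, cv2
from plant import bot, eyes, masks_of
from scipy.spatial.transform import Rotation as R
def quat(M): q=R.from_matrix(M).as_quat(); return [q[3],q[0],q[1],q[2]]
def cloud(cam):
    p=eyes.camera_params(cam); pic,d=eyes.camera(cam)
    K=np.array([[p['fx'],0,p['cx']],[0,p['fy'],p['cy']],[0,0,1.]])
    v,u=np.mgrid[0:420,0:560].astype(np.float32)
    s=cv2.undistortPoints(np.stack([u.ravel(),v.ravel()],1)[:,None],K,np.array([p['k1'],0,0,0,0.]))[:,0].reshape(420,560,2)
    P=np.dstack([s*d[...,None],d])@p['T'][:3,:3].T+p['T'][:3,3]
    P[d<=0]=np.nan
    return pic,P
def save(pic,n): cv2.imwrite('pics/'+n,pic[...,::-1])
E
python3 - <<'E'
from h import *
print(bot.get_t())
ims=[]
for c in ['top','side']:
    pic,P=cloud(c); ims.append(pic); save(pic,c+'0.png'); np.save(c+'0.npy',P)
    for q in ['deckle','rack','jig','bar','brush','jar','bottle','cup','tin','notebook']:
        for m in masks_of(q,c)[:3]:
            print(c,q,round(m['confidence'],2),np.round(m['box']),np.round(np.nanmedian(P[m['pixels']],0),3))
            if m['confidence']>.5: np.save(f"m_{c}_{q}_{int(m['box'][0])}.npy",m['pixels'])
print(bot.get_t(), eyes.camera_params('wrist')['T'], bot.get_ee_rot())
E
```

```text
pics
0.0
top deckle 0.61 [178. 242. 234. 309.] [0.338 0.255 0.021]
top rack 0.59 [167. 165. 252. 233.] [0.61  0.235 0.089]
top jig 0.74 [316. 167. 373. 199.] [ 0.677 -0.21   0.046]
top bar 0.63 [425. 245. 460. 271.] [ 0.414 -0.533  0.034]
top bar 0.58 [328. 189. 371. 198.] [ 0.632 -0.218  0.036]
top brush 0.98 [268. 226. 283. 276.] [0.451 0.009 0.018]
top brush 0.17 [119. 191. 146. 212.] [0.58  0.487 0.111]
top jar 0.76 [269. 135. 292. 158.] [0.77  0.016 0.096]
top bottle 0.86 [119. 194. 147. 212.] [0.58  0.486 0.113]
top bottle 0.56 [268. 226. 287. 274.] [0.45  0.01  0.017]
top bottle 0.44 [272. 137. 293. 160.] [0.769 0.013 0.096]
top cup 0.98 [424. 247. 457. 272.] [ 0.414 -0.533  0.036]
top cup 0.43 [122. 192. 146. 212.] [0.579 0.487 0.113]
top tin 0.74 [421. 195. 457. 227.] [ 0.566 -0.514  0.107]
top notebook 0.63 [ 94. 222. 154. 294.] [0.406 0.539 0.021]
top notebook 0.48 [425. 247. 462. 273.] [ 0.415 -0.532  0.034]
side deckle 0.81 [244. 278. 326. 340.] [0.338 0.272 0.021]
side deckle 0.61 [198. 212. 260. 284.] [0.593 0.24  0.1  ]
side rack 0.66 [181. 204. 270. 303.] [0.607 0.26
[... 228 characters left out ...]
0.495  0.081]
side brush 0.73 [282. 234. 328. 254.] [0.454 0.016 0.017]
side jar 0.89 [224. 181. 242. 208.] [0.766 0.03  0.074]
side bottle 0.88 [162. 290. 184. 332.] [0.57  0.511 0.104]
side cup 0.68 [371. 150. 382. 175.] [ 0.434 -0.485  0.059]
side tin 0.79 [342. 130. 364. 164.] [ 0.559 -0.495  0.08 ]
side notebook 0.57 [165. 335. 249. 396.] [0.402 0.548 0.023]
1.1 [[ 4.30315553e-01 -8.60134106e-01 -2.73857342e-01  3.38679151e-01]
 [-9.02678368e-01 -4.10214588e-01 -1.29983674e-01 -5.32043758e-01]
 [-5.36885409e-04  3.03139095e-01 -9.52946169e-01  3.73617417e-01]
 [ 0.00000000e+00  0.00000000e+00  0.00000000e+00  1.00000000e+00]] [3.63436636e-06 9.75373409e-01 2.20559998e-01 6.64321364e-06]
```

Run:
```python
import cv2
a=cv2.imread('pics/top0.png')[120:320,80:470]; b=cv2.imread('pics/side0.png')[150:400,150:400]
a=cv2.resize(a,(800,410)); cv2.imwrite('pics/a.png',a)
b=cv2.imread('pics/side0.png')[195:345,170:340]; cv2.imwrite('pics/b.png',cv2.resize(b,(680,600)))
```

```text
(no output)
```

View pics/a.png

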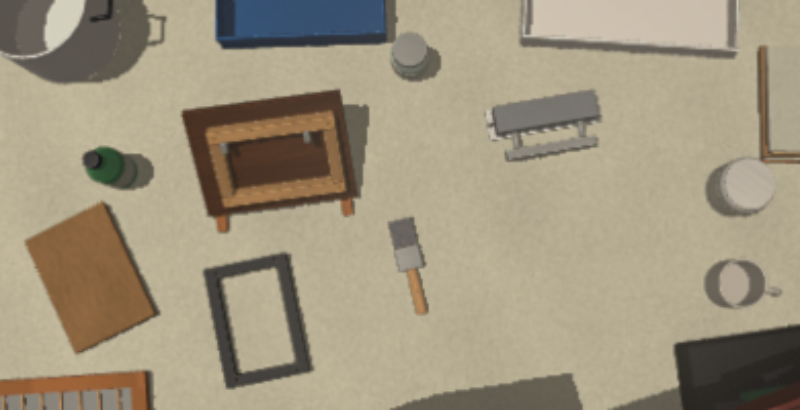

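View pics/b.png

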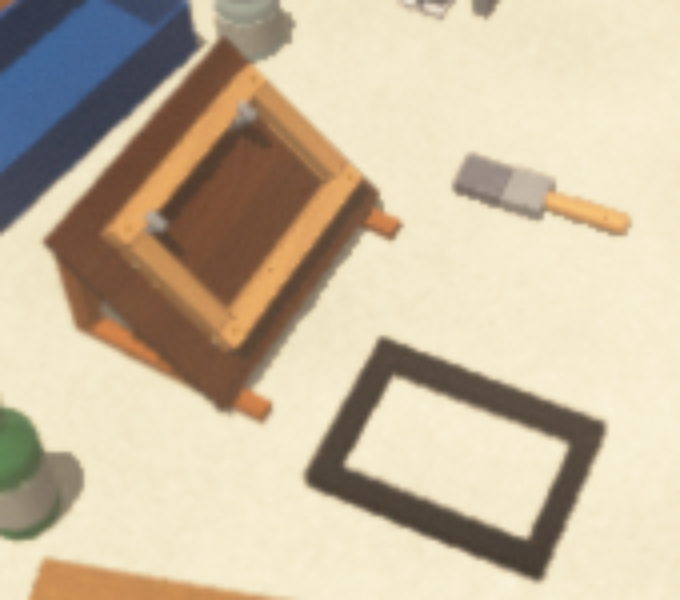

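The light-wood frame on the rack (top picture around (216,198)) is the deckle. The black frame lying on the table at (206,275) is the look-alike, so I'll leave it alone. Next I'll get rough fits of the frame plane and the jig, then take close wrist views of both.

```bash
cat >> h.py <<'E'
def light(pic):
    h=cv2.cvtColor(pic,cv2.COLOR_RGB2HSV); return (h[...,0]>8)&(h[...,0]<24)&(h[...,1]>70)&(h[...,2]>105)
def plane(Q,tol=.004):
    c=np.median(Q,0)
    rng=np.random.default_rng(0);best=None
    for _ in range(300):
        a,b,d=Q[rng.choice(len(Q),3,False)]; n=np.cross(b-a,d-a); l=np.linalg.norm(n)
        if l<1e-4: continue
        n/=l; k=abs((Q-a)@n)<tol
        if best is None or k.sum()>best.sum(): best=k
    I=Q[best]; c=I.mean(0); n=np.linalg.svd(I-c,full_matrices=False)[2][2]; n*=np.sign(n[2])
    return n,c,best
def rackframe(pic,P,sel):
    Q=P[sel&light(pic)]; Q=Q[~np.isnan(Q).any(1)]
    n,c,k=plane(Q); I=Q[k]
    ey=np.cross(n,[1,0,0]); ey=np.cross([0,0,1],n*-1); ey/=np.linalg.norm(ey); ey*=np.sign(ey[1])  # level
    ex=np.cross(ey,n)
    q=np.stack([(I-c)@ex,(I-c)@ey],1).astype(np.float32)
    r=cv2.minAreaRect(q)
    C=c+ex*r[0][0]+ey*r[0][1]
    return n,C,ex,ey,r,len(I)
E
python3 - <<'E'
from h import *
for c,b in [('top',(178,168,255,228)),('side',(192,206,265,288))]:
    pic=cv2.imread(f'pics/{c}0.png')[...,::-1].copy(); P=np.load(c+'0.npy')
    s=np.zeros((420,560),bool); s[b[1]:b[3],b[0]:b[2]]=1
    n,C,ex,ey,r,N=rackframe(pic,P,s); print(c,n,np.degrees(np.arccos(n[2])),C,ey,r,N)
# jig bar
P=np.load('top0.npy')
import glob
for f in glob.glob('m_top_bar_*')+glob.glob('m_top_jig_*')+glob.glob('m_side_bar_28*'):
    Q=np.load(f[2:4]=='to' and 'top0.npy' or 'side0.npy')[np.load(f)]; Q=Q[~np.isnan(Q).any(1)]; Q=Q[(Q[:,2]>.03)&(Q[:,2]<.06)]
    r=cv2.minAreaRect(Q[:,:2].astype(np.float32)); print(f,len(Q),r)
# candidate view pose
def pose(C,n,ex,d):
    return C+n*d
print(eyes.camera_params('wrist')['fx'])
n=n; z=-n
for sg in (1,-1):
    y=sg*ex; M=np.stack([np.cross(y,z),y,z],1); print(sg,bot.ik(C+n*.2,quat(M)),bot.ik(C+n*0,quat(M)))
E
```

```text
top [-0.64148031 -0.08464655  0.76245522] 40.318874262007974 [0.59323177 0.2214497  0.10210832] [-0.130821  0.991406  0.      ] ((-0.0024179071187973022, 0.0034609660506248474), (0.14590173959732056, 0.20058375597000122), 0.8182570338249207) 746
side [-0.64051494 -0.0939543   0.76217662] 40.343538327239365 [0.60147264 0.23582199 0.08288139] [-0.1451325   0.98941223  0.        ] ((-0.00841127336025238, -0.011099979281425476), (0.2526577115058899, 0.21734869480133057), 88.57585906982422) 1914
m_top_bar_327.npy 193 ((0.6331121325492859, -0.21802213788032532), (0.01626865565776825, 0.14602088928222656), 10.445719718933105)
m_top_bar_424.npy 111 ((0.4194767475128174, -0.5298424959182739), (0.07628180086612701, 0.1043715551495552), 13.843830108642578)
m_top_jig_316.npy 939 ((0.6699945330619812, -0.21411959826946259), (0.09063634276390076, 0.17259438335895538), 11.369784355163574)
m_side_bar_287.npy 122 ((0.635304868221283, -0.21654903888702393), (0.017961565405130386, 0.15246552228927612), 11.065882682800293)
292.59799131483993
1 [ 0.37212144 -0.54351255  2.33989365 -0.23702085  0.66755827  0.36133252] [ 0.30504541  0.08944882  2.15765771 -0.48634961  0.22164964  0.59810866]
-1 None [ 0.30504541  0.08944882  2.15765771 -0.48634961  0.22164964 -2.54348399]
```

Run:
```python
from h import *
np.set_printoptions(precision=3,suppress=True)
yaw=.14
a=.70; n=np.array([-np.sin(a)*np.cos(yaw),-np.sin(a)*np.sin(yaw),np.cos(a)]); ey=np.array([-np.sin(yaw),np.cos(yaw),0]); ex=np.cross(ey,n)
C=np.array([.5932,.2214,.1021])-n*.022
for tilt in (0,-.05,.05,.1):
  print('tilt',tilt)
  for u,d in [(-.06,.002),(-.06,.05),(-.06,.12),(-.046,.002),(-.046,.06),(-.046,.12)]:
    for sg in (1,-1):
      T=R.from_rotvec(ey*tilt).as_matrix()
      z=-T@n; y=sg*T@ex; M=np.stack([np.cross(y,z),y,z],1); q=bot.ik(C+ex*u+n*d,quat(M)); print(u,d,sg,q)
print('short rail')
for s in (1,-1):
  for tilt in (0,.2,.4,.6):
    for sg in (1,-1):
      T=R.from_rotvec(ey*tilt).as_matrix(); z=-T@n; y=sg*ey; M=np.stack([np.cross(y,z),y,z],1); print(s,tilt,sg,bot.ik(C+s*ey*.09+n*.004,quat(M)))
```

```text
tilt 0
-0.06 0.002 1 None
-0.06 0.002 -1 None
-0.06 0.05 1 [ 0.306 -0.098  2.337 -0.475  0.235  0.591]
-0.06 0.05 -1 [ 0.306 -0.098  2.337 -0.475  0.235 -2.55 ]
-0.06 0.12 1 [ 0.33  -0.36   2.418 -0.309  0.41   0.431]
-0.06 0.12 -1 None
-0.046 0.002 1 None
-0.046 0.002 -1 None
-0.046 0.06 1 [ 0.304 -0.129  2.323 -0.398  0.274  0.511]
-0.046 0.06 -1 [ 0.304 -0.129  2.323 -0.398  0.274 -2.631]
-0.046 0.12 1 [ 0.323 -0.346  2.388 -0.29   0.423  0.407]
-0.046 0.12 -1 None
tilt -0.05
-0.06 0.002 1 None
-0.06 0.002 -1 None
-0.06 0.05 1 None
-0.06 0.05 -1 None
-0.06 0.12 1 [ 0.337 -0.375  2.452 -0.4    0.35   0.524]
-0.06 0.12 -1 [ 0.337 -0.375  2.452 -0.4    0.35  -2.618]
-0.046 0.002 1 None
-0.046 0.002 -1 None
-0.046 0.06 1 [ 0.31  -0.134  2.355 -0.579  0.212  0.694]
-0.046 0.06 -1 [ 0.31  -0.134  2.355 -0.579  0.212 -2.448]
-0.046 0.12 1 [ 0.331 -0.361  2.423 -0.373  0.362  0.491]
-0.046 0.12 -1 [ 0.331 -0.361  2.423 -0.373  0.362 -2.65 ]
tilt 0.05
-0.06 0.002 1 [ 0.288  0.072  2.238 -0.448  0.207  0.558]
-0.06 0.002 -1 [ 0.288  0.072  2.238 -0.448  0.207 -2.584]
-0.06 0.05 1 [ 0.3   -0
[... 1005 characters left out ...]
8  0.191  1.936 -0.273  0.55  -1.073]
1 0.2 -1 [ 0.438  0.191  1.936 -0.273  0.55   2.068]
1 0.4 1 [ 0.406  0.273  1.779 -0.108  0.802 -1.24 ]
1 0.4 -1 [ 0.406  0.273  1.779 -0.108  0.802  1.901]
1 0.6 1 [ 0.379  0.386  1.606 -0.027  1.052 -1.319]
1 0.6 -1 [ 0.379  0.386  1.606 -0.027  1.052  1.822]
-1 0 1 [ 0.062  0.027  2.208  0.238  0.214 -1.863]
-1 0 -1 [0.062 0.027 2.208 0.238 0.214 1.278]
-1 0.2 1 [ 0.071  0.08   2.061  0.068  0.502 -1.691]
-1 0.2 -1 [0.071 0.08  2.061 0.068 0.502 1.45 ]
-1 0.4 1 [ 0.079  0.176  1.895  0.026  0.771 -1.647]
-1 0.4 -1 [0.079 0.176 1.895 0.026 0.771 1.494]
-1 0.6 1 [ 0.086  0.3    1.717  0.006  1.025 -1.628]
-1 0.6 -1 [0.086 0.3   1.717 0.006 1.025 1.514]
```

Run:
```python
from h import *
np.set_printoptions(precision=4,suppress=True)
yj=.19; jx=np.array([np.cos(yj),np.sin(yj),0]); jy=np.array([-np.sin(yj),np.cos(yj),0]); z=np.array([0,0,-1.])
M=np.stack([jx,-jy,z],1)
bot.movep([.53,-.235,.22],quat(M))
pic,P=cloud('wrist'); save(pic,'wj.png'); np.save('wj.npy',P)
for q in ['bar','jig']:
  for m in masks_of(q,'wrist')[:2]:
    Q=P[m['pixels']]; Q=Q[~np.isnan(Q).any(1)]; print(q,m['confidence'],m['box'],np.median(Q,0))
    if m['confidence']>.4: np.save('mw_'+q+'.npy',m['pixels'])
    T=Q[(Q[:,2]>.033)&(Q[:,2]<.042)]; print(len(T),cv2.minAreaRect(T[:,:2].astype(np.float32)) if len(T)>5 else 0)
yaw=.14
a=.70; n=np.array([-np.sin(a)*np.cos(yaw),-np.sin(a)*np.sin(yaw),np.cos(a)]); ey=np.array([-np.sin(yaw),np.cos(yaw),0]); ex=np.cross(ey,n)
C=np.array([.5932,.2214,.1021])-n*.022
for u,d in [(.06,.002),(.06,.05),(.075,.002),(.075,.06),(.03,.15)]:
    for sg in (1,-1):
      y=sg*ex; M=np.stack([np.cross(y,-n),y,-n],1); print(u,d,sg,bot.ik(C+ex*u+n*d,quat(M)))
print(bot.get_t(),np.array(bot.get_qpos()))
```

```text
bar 0.58 [209.7, 85.4, 355.1, 105.5] [ 0.6335 -0.2214  0.0375]
2383 ((0.6342571973800659, -0.2198997288942337), (0.016484444960951805, 0.14986363053321838), 11.088066101074219)
jig 0.87 [191.3, 0.0, 377.9, 104.6] [ 0.6805 -0.2122  0.0509]
2687 ((0.6484069228172302, -0.21798455715179443), (0.04489939659833908, 0.16646163165569305), 10.914454460144043)
0.06 0.002 1 [ 0.2633  0.1032  2.0376 -0.2591  0.3144  0.3415]
0.06 0.002 -1 None
0.06 0.05 1 [ 0.2719 -0.0309  2.0938 -0.2237  0.3918  0.3083]
0.06 0.05 -1 None
0.075 0.002 1 [ 0.2604  0.1117  2.0061 -0.2369  0.3361  0.3163]
0.075 0.002 -1 None
0.075 0.06 1 [ 0.2704 -0.0463  2.0713 -0.203   0.4286  0.285 ]
0.075 0.06 -1 None
0.03 0.15 1 [ 0.3038 -0.3516  2.2439 -0.1975  0.5647  0.2932]
0.03 0.15 -1 None
2.8 [-0.5552  0.1215  1.66   -0.0002  1.36    0.8272]
```

View pics/wj.png

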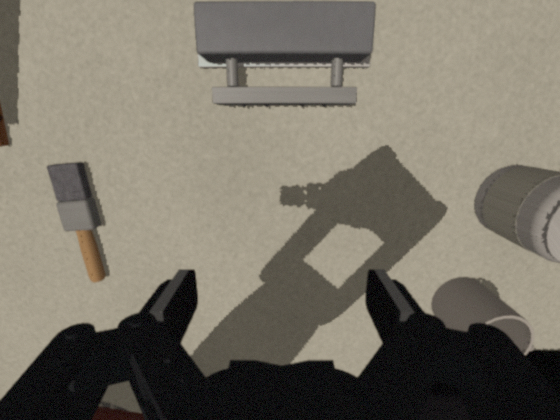

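The picture shows the jig block at (285,30), and its sprung bar at about (285,95), spanning columns 212–357. In front of it is only bare table. The brush is at (78,220) and the cup and tin are at the right. Next is the close look at the rack.

```bash
cat >> h.py <<'E'
yj=.1932; jx=np.array([np.cos(yj),np.sin(yj),0]); jy=np.array([-np.sin(yj),np.cos(yj),0]); Z=np.array([0,0,1.])
JO=np.array([.5677,-.2329,0])
def J(x,y,z): return JO+jx*x+jy*y+Z*z
E
python3 - <<'E'
from h import *
np.set_printoptions(precision=4,suppress=True)
yaw=.14
a=.70; n=np.array([-np.sin(a)*np.cos(yaw),-np.sin(a)*np.sin(yaw),np.cos(a)]); ey=np.array([-np.sin(yaw),np.cos(yaw),0]); ex=np.cross(ey,n)
C=np.array([.5932,.2214,.1021])-n*.022
y=ex; M=np.stack([np.cross(y,-n),y,-n],1)
bot.servo_line([.50,-.1,.28])
bot.movep(C+ex*.03+n*.15,quat(M))
pic,P=cloud('wrist'); save(pic,'wr.png'); np.save('wr.npy',P)
s=np.zeros((420,560),bool)
for m in masks_of('deckle','wrist')[:2]:
    print(m['confidence'],m['box'],np.nanmedian(P[m['pixels']],0)); s|=m['pixels']
n,C,ex,ey,r,N=rackframe(pic,P,s); print(n,np.degrees(np.arccos(n[2])),C,ey,r,N)
print(bot.get_t(),bot.get_force())
E
```

```text
0.68 [162.1, 96.3, 325.4, 297.3] [0.5865 0.2407 0.0967]
0.6 [0.0, 19.7, 65.2, 217.5] [0.4286 0.2638 0.0216]
[-0.637  -0.0991  0.7645] 40.14189809912435 [0.5911 0.2208 0.1013] [-0.1537  0.9881  0.    ] ((-0.00013194233179092407, -0.016524136066436768), (0.20004667341709137, 0.14057615399360657), 89.92652893066406) 12499
5.275 [-0.8725 -1.3076 -0.4824]
```

View pics/wr.png

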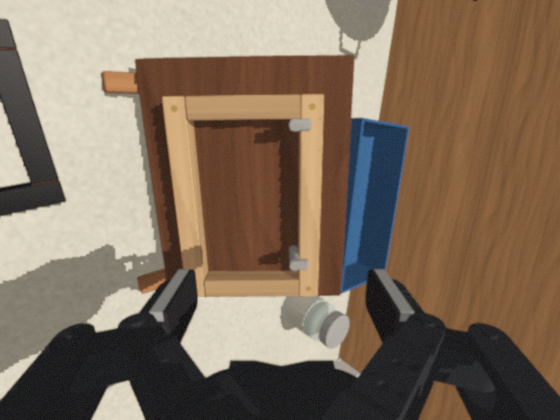

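The picture shows the light frame on the two pegs, at (300,124) and (300,262). Its upper long rail is at about (312,195), and the black look-alike is at the far left (20,120). I'll grip the middle of the upper long rail, move it up the slope, then draw it off square to the board.

```bash
python3 - <<'E'
from h import *
np.set_printoptions(precision=4,suppress=True)
n=np.array([-0.637,-0.0991,0.7645]);n/=np.linalg.norm(n); ey=np.array([-.1537,.9881,0]);ey/=np.linalg.norm(ey); ex=np.cross(ey,n)
C=np.array([.5911,.2208,.1013]); M=np.stack([np.cross(ex,-n),ex,-n],1); q=quat(M)
G=C+ex*.06-n*.0205
bot.movep(G+n*.07,q)
print(bot.servo_line(G,.1,max_force=12))
print(G,np.array(bot.get_ee_pos()),np.array(bot.get_force()))
bot.grasp(60); print(bot.get_grip_width(),bot.get_gripper_force(),np.array(bot.get_force()))
p=np.array(bot.get_ee_pos())
bot.servo_line(p+ex*.016,.06); print(np.array(bot.get_force()))
print(bot.servo_line(p+ex*.016+n*.09,.08,max_force=20),np.array(bot.get_force()))
print(bot.get_grip_width(),bot.get_gripper_force(),bot.get_t())
pic,P=cloud('side'); save(pic[150:350,130:400],'s1.png')
E
python3 -c "
import cv2;a=cv2.imread('pics/s1.png');cv2.imwrite('pics/s1.png',cv2.resize(a,None,fx=2.9,fy=2.9))"
```

```text
False
[0.6495 0.2299 0.1243] [0.6495 0.2301 0.1251] [-0.5093  0.2207 -0.6587]
0.22029566145752527 59.41333830356598 [-4.5669 -0.4221  4.8437]
[-66.6751 -11.3968  30.1835]
True [-1.9822 -0.6008  3.6211]
0.22193642723440501 59.16839003562927 7.8083
```

View pics/s1.png

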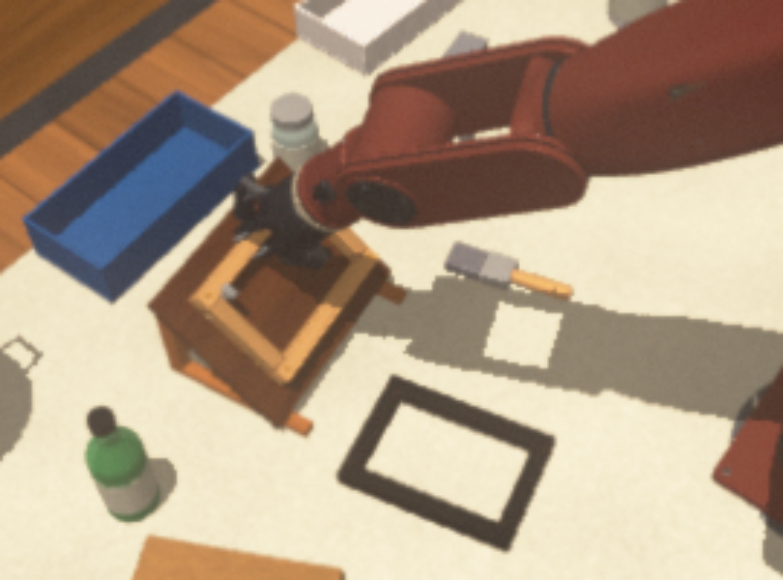

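The frame is gripped and clear of the look-alike. The stop came from the press-in force being released. I'll check where the arm is and carry on drawing off.

Run:
```python
from h import *
np.set_printoptions(precision=4,suppress=True)
n=np.array([-0.637,-0.0991,0.7645]);n/=np.linalg.norm(n); ey=np.array([-.1537,.9881,0]);ey/=np.linalg.norm(ey); ex=np.cross(ey,n)
G=np.array([.6495,.2299,.1243]); p=np.array(bot.get_ee_pos()); d=p-G
print(d@ex,d@ey,d@n)
T=G+ex*.0165+d@ey*ey
print(bot.servo_line(T+n*.02,.05,max_force=12),np.array(bot.get_force()))
p=np.array(bot.get_ee_pos()); d=p-G; print(d@ex,d@ey,d@n)
```

```text
0.0010992417976885072 6.168869704017072e-05 0.0006158539548499496
True [ 2.8662  0.908  -2.1226]
0.0053092210464975274 4.4503932885566963e-07 0.009554234216822324
```

Run:
```python
from h import *
np.set_printoptions(precision=4,suppress=True)
n=np.array([-0.637,-0.0991,0.7645]);n/=np.linalg.norm(n); ey=np.array([-.1537,.9881,0]);ey/=np.linalg.norm(ey); ex=np.cross(ey,n)
G=np.array([.6495,.2299,.1243])
def st(s,r):
    p=np.array(bot.get_ee_pos()); d=p-G; print(s,r,d@ex,d@ey,d@n,np.array(bot.get_force()),bot.get_grip_width())
r=bot.servo_line(G+ex*.005+n*.004,.05,max_force=15);st('down',r)
r=bot.servo_line(G+ex*.017+n*.004,.05,max_force=15);st('up',r)
if not r:
    r=bot.servo_line(G+ex*.017+n*.03,.05,max_force=10);st('off',r)
    if not r: r=bot.servo_line(G+ex*.017+n*.1,.1,max_force=15);st('off',r)
print(bot.get_t())
```

```text
down False 0.005032694512759987 4.241723156411478e-08 0.003854508548914171 [ 0.7397  0.1643 -0.7886] 0.21527855257331674
up False 0.01816597489162568 -1.640982181979711e-05 0.004171596138066569 [ 0.1983  0.6577 -1.2036] 0.21638346139365405
off False 0.01749649239307218 5.5603824851126193e-05 0.030378281146809846 [-0.0191  1.033  -0.4227] 0.21637493573792446
off False 0.016532057945121456 -0.00018886156149464962 0.09965844660936624 [ 0.2469 -0.4126 -1.473 ] 0.21571198062189284
10.375
```

Run:
```python
from h import *
np.set_printoptions(precision=4,suppress=True)
q=quat(np.stack([jy,jx,-Z],1))
print(bot.ik(J(-.025,0,.2),q),bot.ik(J(-.025,0,.002),q))
bot.movep(J(-.025,0,.15),q)
bot.servo_line(J(-.025,0,.022),.12)
f0=np.array(bot.get_force())
r=bot.servo_line(J(-.025,0,.0005),.02,max_force=4)
print(r,np.array(bot.get_ee_pos()),f0,np.array(bot.get_force()),bot.get_grip_width(),bot.get_t())
pic,P=cloud('side'); save(pic,'s2.png')
Q=P[light(pic)]; Q=Q[~np.isnan(Q).any(1)]; d=Q-JO; k=(abs(d@jx+.085)<.09)&(abs(d@jy)<.12)&(Q[:,2]>.01)&(Q[:,2]<.06)
Q=Q[k]; A=np.c_[(Q-JO)@jx,(Q-JO)@jy,np.ones(len(Q))]; 
n,c,kk=plane(Q); print(len(Q),kk.sum(),n,n@jx,n@jy,c,np.percentile(Q[:,2],[5,50,95]))
```

```text
[-0.5455  0.1679  1.6466 -0.      1.3271 -0.7387] [-0.5455  0.4125  1.7577 -0.      0.9713 -0.7387]
True [ 0.543  -0.2375  0.0021] [-0.0933  0.9348 -0.7224] [1.8418 0.0085 4.2008] 0.2186818707072371 14.2
608 446 [ 0.0009 -0.001   1.    ] 0.0007268904789074092 -0.0012052435388541886 [ 0.4712 -0.228   0.0221] [0.0126 0.0218 0.0265]
```

```bash
cat >> h.py <<'E'
def flatframe():
    pic,P=cloud('wrist')
    Q=P[light(pic)]; Q=Q[~np.isnan(Q).any(1)]; d=Q-JO
    k=(d@jx>-.3)&(d@jx<.07)&(abs(d@jy)<.2)&(Q[:,2]>.016)&(Q[:,2]<.028); d=d[k]
    h=np.stack([d@jx,d@jy],1).astype(np.float32)
    # drop stray points
    c=np.median(h,0); h=h[np.linalg.norm(h-c,axis=1)<.16]
    r=cv2.minAreaRect(h); return pic,P,r,len(h)
E
python3 - <<'E'
from h import *
np.set_printoptions(precision=4,suppress=True)
q=quat(np.stack([jy,jx,-Z],1))
bot.gripper_open()
bot.servo_line(J(-.025,0,.12),.15)
bot.movep(J(-.13,0,.2),q)
pic,P,r,N=flatframe(); save(pic,'w3.png'); print(r,N,bot.get_t())
for m in masks_of('bar','wrist')[:1]:
    Q=P[m['pixels']]; Q=Q[~np.isnan(Q).any(1)]; T=Q[(Q[:,2]>.033)&(Q[:,2]<.042)]-JO
    if len(T)>5: print(m['confidence'],cv2.minAreaRect(np.stack([T@jx,T@jy],1).astype(np.float32)))
E
```

```text
((-0.08580760657787323, 0.00044089555740356445), (0.19822056591510773, 0.13971610367298126), 89.80146789550781) 7851 16.4917
```

View pics/w3.png

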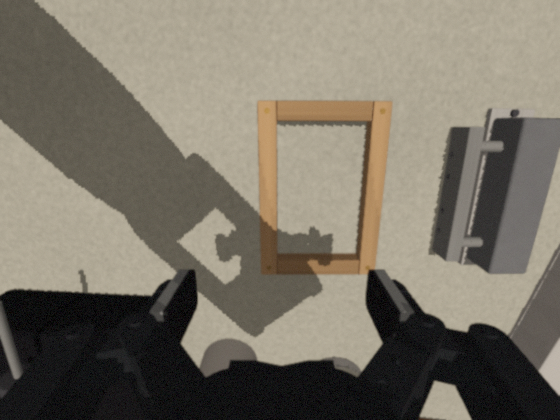

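The picture shows the frame flat and square on bare table, spanning (260–390, 100–275), with the bar at (458,195). I'll regrip its rear long rail and push.

```bash
python3 - <<'E'
from h import *
np.set_printoptions(precision=4,suppress=True)
def st(s,r=None): print(s,r,((np.array(bot.get_ee_pos())-JO)@np.c_[jx,jy,Z]),np.array(bot.get_force())@np.c_[jx,jy,Z],bot.get_grip_width(),bot.get_t())
y=.0004; x=-.1458; z=.004
bot.movep(J(x,y,.06),quat(np.stack([jy,jx,-Z],1)))
bot.servo_line(J(x,y,z),.1,max_force=15); st('at')
bot.grasp(60); st('grip')
p=(np.array(bot.get_ee_pos())-JO)@np.c_[jx,jy,Z]; zz=p[2]
bot.servo_line(J(-.085,0,zz),.08); st('near')
r=bot.servo_line(J(-.050,0,zz),.03,max_force=16); st('home',r)
pic,P=cloud('top'); save(pic[150:230,280:400],'t4.png')
bot.pause(.3); st('home')
E
python3 -c "
import cv2;a=cv2.imread('pics/t4.png');cv2.imwrite('pics/t4.png',cv2.resize(a,None,fx=6,fy=6))"
```

```text
at None [-0.1453 -0.0002  0.0047] [-0.232  -0.4701 -0.3515] 1.0008889114521828 17.8667
grip None [-0.1455  0.0001  0.0045] [0.0237 0.9968 4.6835] 0.2158434890203244 18.4833
near None [-0.0845 -0.      0.0045] [ 2.0734 -0.7903  1.2873] 0.21916137962147134 19.3917
home True [-0.0672  0.0001  0.0045] [-0.0121  0.2566  4.6725] 0.21267044854304681 20.1083
home None [-0.0673  0.0001  0.0045] [ 0.8217 -0.8926  5.05  ] 0.215788526585388 20.4583
```

View pics/t4.png

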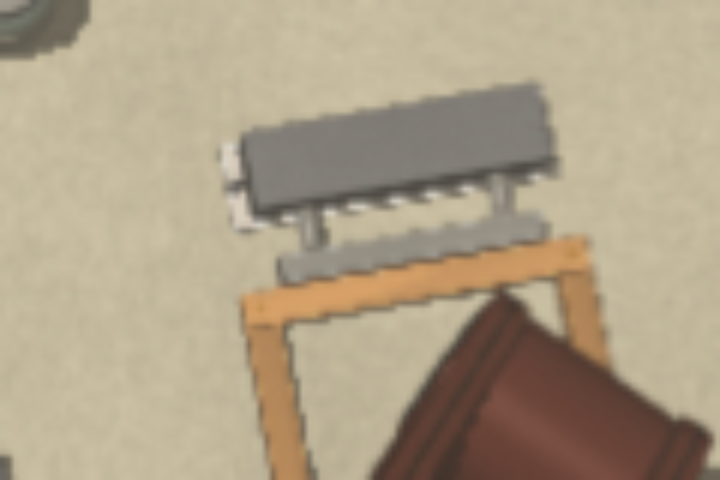

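Run:
```python
from h import *
np.set_printoptions(precision=4,suppress=True)
def st(s,r=None): print(s,r,((np.array(bot.get_ee_pos())-JO)@np.c_[jx,jy,Z]),np.array(bot.get_force())@np.c_[jx,jy,Z],bot.get_grip_width(),bot.get_t())
for x in (-.064,-.060,-.057,-.055):
    bot.servo_line(J(x,0,.0045),.02); st(x)
```

```text
-0.064 None [-0.0663  0.0001  0.0045] [-10.2501   0.7468  11.3186] 0.21813783431506417 20.7917
-0.06 None [-0.0632  0.0002  0.0044] [-14.0603   0.4302  14.0613] 0.22289914092679525 21.1417
-0.057 None [-0.0607  0.0001  0.0044] [-15.3253  -0.135   15.4437] 0.2194291087364467 21.4417
-0.055 None [-0.0591  0.0001  0.0045] [-17.2078   0.9038  16.7165] 0.21226312999680325 21.6917
```

Run:
```python
from h import *
np.set_printoptions(precision=4,suppress=True)
def st(s,r=None):
    p=((np.array(bot.get_ee_pos())-JO)@np.c_[jx,jy,Z]); print(s,r,p,np.array(bot.get_force())@np.c_[jx,jy,Z],bot.get_grip_width(),bot.get_t()); return p[0]
last=-.0591
for x in (-.052,-.049,-.046,-.043):
    bot.servo_line(J(x,0,.0045),.02); a=st(x)
    if a-last<.0010: break
    last=a
```

```text
-0.052 None [-0.0575  0.0001  0.0044] [-22.5937   0.5844  20.6407] 0.2218384617716223 21.9917
-0.049 None [-0.0574  0.0002  0.0044] [-34.5961   0.2225  28.7245] 0.21712066530396693 22.2917
```

Fully home: it stalled at -57.5 mm with force rising to 35 N. Now I'll draw it back, let go and re-measure.

Run:
```python
from h import *
np.set_printoptions(precision=4,suppress=True)
bot.servo_line(J(-.06,0,.0045),.05)
bot.servo_line(J(-.135,0,.0047),.1)
bot.gripper_open()
bot.servo_line(J(-.135,0,.1),.2)
q=quat(np.stack([-jx,-jy,-Z],1)) if 0 else quat(np.stack([np.cross(-jy,-Z),-jy,-Z],1))
print(np.cross(-jy,-Z)@jx, bot.ik(J(-.075,.09,.05),q), bot.ik(J(-.19,0,.05),quat(np.stack([jy,jx,-Z],1))))
bot.movep(J(-.1,.06,.18),q)
pic,P,r,N=flatframe(); save(pic,'w5.png'); print(r,N,bot.get_t())
for m in masks_of('bar','wrist')[:1]:
    Q=P[m['pixels']]; Q=Q[~np.isnan(Q).any(1)]; T=Q[(Q[:,2]>.033)&(Q[:,2]<.042)]-JO
    if len(T)>5: print(m['confidence'],cv2.minAreaRect(np.stack([T@jx,T@jy],1).astype(np.float32)))
```

```text
1.0 [-0.4788  0.1452  1.9836 -0.      1.0128  0.8988] [-0.7843  0.0632  2.0737 -0.      1.0047 -0.9775]
((-0.07555539160966873, -0.0006464943289756775), (0.13851869106292725, 0.20020774006843567), 0.13694965839385986) 8241 26.4
0.69 ((0.06741461157798767, -0.00043430179357528687), (0.1490701287984848, 0.01720459572970867), 89.82280731201172)
```

Run:
```python
from h import *
np.set_printoptions(precision=4,suppress=True)
def st(s,r=None): print(s,r,((np.array(bot.get_ee_pos())-JO)@np.c_[jx,jy,Z]),np.array(bot.get_force())@np.c_[jx,jy,Z],bot.get_grip_width(),bot.get_t())
q1=quat(np.stack([jx,-jy,-Z],1)); q2=quat(np.stack([jy,jx,-Z],1))
bot.movep(J(-.0756,.0894,.06),q1)
bot.servo_line(J(-.0756,.0894,.004),.1,max_force=15); st('at')
bot.grasp(60); st('grip')
z0=bot.get_ee_pos()[2]
bot.servo_line(J(-.0756,.0894,.08),.12)
bot.movep(J(-.195,0,.08),q2)
bot.servo_line(J(-.195,0,.015),.12)
r=bot.servo_line(J(-.195,0,z0-.001),.02,max_force=4); st('down',r)
print(z0); pic,P,r,N=flatframe(); save(pic,'w6.png'); print(r,N)
pic,P=cloud('side'); Q=P[light(pic)]; Q=Q[~np.isnan(Q).any(1)]; d=Q-JO; k=(abs(d@jx+.105)<.12)&(abs(d@jy)<.09)&(Q[:,2]>.01)&(Q[:,2]<.06)
n,c,kk=plane(Q[k]); print(kk.sum(),k.sum(),n@jx,n@jy,c)
```

```text
at None [-0.0751  0.0888  0.0048] [0.6595 0.2336 0.3511] 0.9975290744162608 27.725
grip None [-0.0753  0.0892  0.0044] [-1.3703  0.6472  4.1709] 0.2180618126823997 28.3417
down True [-0.195   0.      0.0044] [0.054  0.0553 4.305 ] 0.2172457076073358 32.0083
0.004410025118149089
((-0.12045441567897797, -0.0006389692425727844), (0.1397779881954193, 0.1698724329471588), 89.9935073852539) 19317
449 644 -0.0009544006018764421 0.003994457439420797 [ 0.471  -0.2327  0.0222]
```

View pics/w6.png

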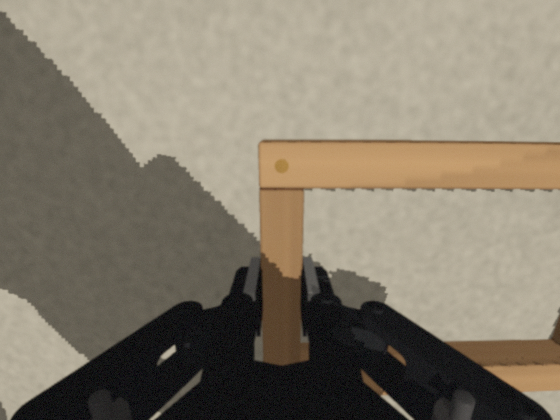

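The picture shows the short rail gripped at about (282,300), with the frame lying square to the jig. Now the short-edge push, in steps until it stalls.

Run:
```python
from h import *
np.set_printoptions(precision=4,suppress=True)
def st(s,r=None):
    p=((np.array(bot.get_ee_pos())-JO)@np.c_[jx,jy,Z]); print(s,r,p,np.array(bot.get_force())@np.c_[jx,jy,Z],bot.get_grip_width(),bot.get_t()); return p[0]
y=.0003; z=.0045
bot.servo_line(J(-.138,y,z),.08); st('near')
bot.servo_line(J(-.118,y,z),.03); last=st('in')
for x in (-.115,-.112,-.109,-.106,-.103,-.100):
    bot.servo_line(J(x,y,z),.03); a=st(x)
    if a-last<.0006: break
    last=a
pic,P,r,N=flatframe(); print(r)
for c in ['top']:
    pic,P=cloud(c)
    for m in masks_of('bar',c)[:2]:
        Q=P[m['pixels']]; Q=Q[~np.isnan(Q).any(1)]; T=Q[(Q[:,2]>.033)&(Q[:,2]<.042)]-JO
        if len(T)>5: print(m['confidence'],cv2.minAreaRect(np.stack([T@jx,T@jy],1).astype(np.float32)))
```

```text
near None [-0.1377  0.0004  0.0045] [ 1.7312 -0.7119 -0.0664] 0.21542283428377343 32.975
in None [-0.1198  0.0005  0.0044] [-11.637   -0.2925   9.365 ] 0.2151191613428356 33.7917
-0.115 None [-0.1175  0.0005  0.0044] [-14.6992   0.6921  10.7865] 0.22030814574527977 34.0417
-0.112 None [-0.1173  0.0006  0.0044] [-28.3666   0.2912  20.9548] 0.21801647727501583 34.2917
((-0.0430697500705719, -0.0005852803587913513), (0.16950123012065887, 0.14061981439590454), 0.009803242981433868)
0.52 ((0.08033595979213715, -0.0009541884064674377), (0.15067090094089508, 0.01832607388496399), 89.75496673583984)
```

Home again: stalled, with the bar about 12 mm in. I'll draw it back, let go and check.

Run:
```python
from h import *
np.set_printoptions(precision=4,suppress=True)
bot.servo_line(J(-.12,.0003,.0045),.05)
bot.servo_line(J(-.152,.0003,.0046),.08)
bot.gripper_open()
bot.servo_line(J(-.152,0,.2),.15)
pic,P,r,N=flatframe(); print(r,N,bot.get_t())
for m in masks_of('bar','wrist')[:1]:
    Q=P[m['pixels']]; Q=Q[~np.isnan(Q).any(1)]; T=Q[(Q[:,2]>.033)&(Q[:,2]<.042)]-JO
    if len(T)>5: print(m['confidence'],cv2.minAreaRect(np.stack([T@jx,T@jy],1).astype(np.float32)))
bot.servo_line(J(-.2,0,.3),.2)
pic,P=cloud('top'); save(cv2.resize(pic[120:320,80:470],(800,410)),'t7.png')
```

```text
((-0.0628376379609108, -0.00016748905181884766), (0.19948415458202362, 0.13931219279766083), 0.05882794409990311) 8296 37.4583
0.73 ((0.06690663844347, -0.00035105645656585693), (0.15012793242931366, 0.018021926283836365), 89.63392639160156)
```

View pics/t7.png

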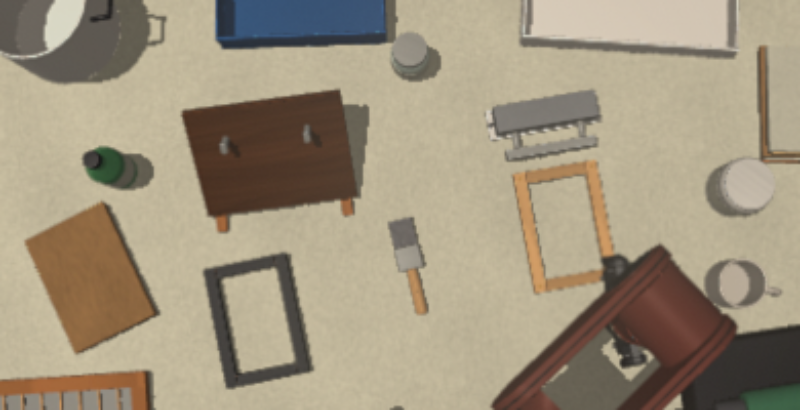

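The frame lies flat and square in front of the jig (560,228), with its short edge facing the sprung-out bar (550,148). The gripper is clear, and nothing else on the table has moved.

```bash
python3 -c "
from plant import bot
print(bot.close_job())"
```

```text
the job is handed in; nothing more can be done
None
```

I handed the job in at about 38 s: a long edge, then a short edge, was pushed until the bar stopped, and the frame now lies let go, flat and square, its short edge about 23 mm from the sprung-out bar, with nothing else visibly moved; one thing could count against it: my first upslope move jammed, pressing at about 74 N at the wrist, probably fingertips on the rack board.

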